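# Hook the shelf bracket into the slotted post and press it down to lock

### The arm

A 7-joint arm with a two-finger parallel gripper is mounted at the origin on the work surface. World frame = base frame: x ahead of the robot, y to its left, z up, the work surface at z = 0. Lengths are in m, angles in rad, forces in N, time in s.
With the tool pointing down it reaches from about 0.425 to 0.925 m from the base axis. Payload 6.8 kg.
Tool frame: the origin (TCP) lies between the finger pads; the fingertips stand 11 mm ahead of it and the grasp point (between the pads) lies 8 mm behind it; z points along the fingers, y is the line along which they close (so a half turn about z gives the same grasp; the last joint's range is limited). The gripper opens to 85 mm and grips with 20 to 120 N. Pads are 22 mm wide; open, the fingers measure 114 mm over their backs; the gripper's body (76 mm by 85 mm) begins 54 mm behind the grasp point. The pads swing forward as they close: fully open they stand 13 mm farther back than shut.
Start: joints at [1.003, 0.477, 0.022, 1.555, -0.011, 1.109, -0.083], TCP at [0.3, -0.605, 0.242] pointing down, gripper open.
Joint ranges: [-2.96, 2.96], [-0.34, 2.1], [-1.41, 1.46], [0.24, 2.44], [-1.37, 4.51], [0.17, 1.92], [-2.96, 2.96]. Speed limits (rad/s): [2.39, 2.39, 3.14, 3.14, 3.14, 3.14, 3.14].

### API

Orientations are given as a rotation vector (axis times angle).
In Python, from bench import r gives the robot as it stands.
- The arm moves only by the tool send_rows, never from a script. Its argument "deltas" is a list of rows, each an object of numbers: "dx", "dy", "dz": the shift along the world's x, y, z in mm; "rx", "ry", "rz": the turn, a rotation vector about the world's x, y, z in degrees. A call has 1 to 5 rows; each row is the pose to reach, as a shift and turn from the pose commanded when the call began; what a row does not reach only later rows make up. A row lasts 1/12 s, in which the tool goes at most 41.7 mm and 7.16 degrees, less where a joint would pass 70% of its speed; a pose out of reach is approached as far as the arm can. A call with a gripper value outside its range is refused whole. "jaw" is the finger opening in mm, from 0 to 85.4, set as the call begins (left out, the last holds). The fingers move at their own pace and stop on an object; "newtons" is the grip in N (left out, the last holds). Time passes only in rows, so rows that repeat a pose let the fingers close. It gives the time, the measured TCP pose, the force, the opening and the grip force at its end, in the units of the state.
- r.get_obs(): the state, without advancing time (a new reading comes with each control period).
- r.grab_frame(name): name is "scene" or "top"; returns a dict with "frame" (420x560x3 uint8, blue, green, red), "z_map" (420x560 float32, m along the optical axis (not along the pixel's ray), 0 where there is no reading), "vertical_fov" (degrees; the focal length in pixels is half the picture's height over the tangent of half this angle, whatever the lens; pixels are square), "cx", "cy" (the principal point, pixels), "xyz" and "orientation" of the camera in the world. Camera axes: x right, y down, z forward; pixel columns grow to the right and rows downward; lengths in m; the calibration is good to about 2 mm. A picture is of the moment at which its call begins.
- r.hand_in(): hands the job in; it is judged then, once.
The state is a dict: "clock": time; "joints": joint angles; "qvel": joint speeds; "tau": joint torques, N m; "tcp_pos": TCP position; "orientation": TCP orientation; "contact_force": force on the tool from outside, world axes, zero at the start; "moment": the same for the moment, N m; "grip_width": finger opening in m; "gripper_force": force on a finger pad.
Only numpy, scipy, OpenCV 4.12 (cv2) and the standard library are available. Lean on these libraries where they do the work, as an engineer would, in place of code of your own. Each camera call takes 0.05 s, during which the arm holds its last target. There are 200 camera calls.

### The job

Fit the yellow shelf bracket to the blue slotted post on the bench: push its two claws into the upper pair of slots, then press the bracket down on its flange beside the post until the orange spring catch snaps out over it and it stays locked, and let go. Feel for the slots and press gently, never forcing the bracket against the post, and leave the carton, the jar and the screwdriver where they are.

Things in the scene. Friction and masses are not known exactly. Their poses are not given: they have to be found in the camera images.
- bracket: Yellow steel shelf bracket, 0.22 to 0.37 kg, standing loose on the bench on its underside, the way up it will hang. x points from arm to claws (into the post when fitted), z up. Origin: middle of the lower edge of the back face of its plate (36 wide, 6 thick, 116 high). All sizes here in mm.
- bracket_grip (a point): On the bracket at x -115, y 0, z 14: centre of the free part of its arm, a bar 24 wide (y), 28 high (z 0 to 28), free to grip from above between x -80 and -170. The arm runs level from the plate to x -180 and ends in a lip 46 high (x -180 to -186). Pressing the arm far out from the plate tilts the bracket and jams the claws.
- claws (a point): On the bracket at x 12.8, y 0, z 46: midway between the tips of its two claws, which stand 12.8 out of the plate's back (x 0 to 12.8), 8 wide (y). Each is a level neck (z 24 to 34 and 70 to 80) with a tooth hanging 12 below it at x 6.8 to 12.8, so the claws span z 12 to 34 and 58 to 80.
- flange (a point): On the bracket at x -30, y 0, z 95: middle of the top of the press flange, a level tab 42 long (x -6 to -48), 28 wide, 6 thick, on a web 8 wide between plate and arm. Press here, close to the plate, to push the bracket down; the plate stands 21 higher than it.
- post: Blue upright post fixed to the bench by a 130 x 130 x 8 foot. Its front is a bare steel slotted strip 40 wide, 5 thick, top at z 264 (nominal). Origin: on the bench below the middle of the strip's front face, which is the plane x = 0 and looks to -x; z up. The fitted bracket has the post's axes, y = 0, plate against the strip. A single slot at z 60 to 86 is not used.
- slots (a point): Fixed on the post at x 0, y 0, z 188: nominal middle of the upper pair of slots, z 152-178 and 198-224, 12 wide, open 27 deep behind. The strip (slots, pad, catch) was clamped by hand up to 10 above or below nominal and stays there: feel for it. Nominal z of the bracket origin: claws enter at 140-144, plate meets pad 135, locked 130, stops 128. 2 play in x. Plated, slippery.
- pad (a joint): Black rubber pad 26 wide, 10 deep, in front of the strip, under the bracket's plate (top nominally at z 135), which presses it down: 0 free, about 0.005 m when locked, end of travel 0.0085. Its spring takes 6 N to start and 11 N at 0.005, more than the bracket's weight, so it lifts an unlocked bracket again.
- catch (a joint): Orange spring catch 22 wide, 10 high, standing 8 out of the strip (underside nominally at z 246). 0 out; about 0.004 to 0.008 m pushed in while the raised bracket's plate lies over it (about 4 N). Once the bracket is pressed down far enough it snaps out to 0 over the plate's top edge and holds it down against the pad.
- carton: Open cardboard carton of steel pins, 110 x 90 x 70 high, loose, 0.9 kg; origin at the centre of its underside. A bystander.
- jar: Grey jar with a steel lid, 64 across, 90 high, loose; origin at the centre of its underside. A bystander.
- screwdriver: Screwdriver lying on the bench; origin on its underside, handle to its -x. A bystander.

How it is judged:
By the outcome, as a careful person would: the job done as asked, in the order asked, and still so for the second after the job is handed in, with the robot touching nothing.
It also fails if it takes over 67 s, if anything falls off the work surface, if the arm or the gripper's body presses on something with over 40 N, if the wrist force passes 120 N, or if a joint passes its speed limit or range.

## Working session

There is one attempt and no reset: what is moved stays moved. The work goes in short steps, Python scripts to look and compute and a tool call to move; the robot and the scene stay as the last step left them, time stands still between calls to the robot, and variables do not carry over. Pictures are saved under pics/ and viewed, at most 10 in all, crops included, and the job is handed in when it is done.

Besides the shell and the picture viewer there is one more tool, called in YAML: its name, and indented under it one key for each argument. send_rows: Moves the arm, as the interface text tells. Its arguments: {"type":"object","properties":{"deltas":{"type":"array","items":{"type":"object","properties":{"dx":{"type":"number"},"dy":{"type":"number"},"dz":{"type":"number"},"rx":{"type":"number"},"ry":{"type":"number"},"rz":{"type":"number"}}}},"jaw":{"type":"number"},"newtons":{"type":"number"}},"required":["deltas"]}

```bash
mkdir -p pics; cat > h.py <<'E'
import numpy as np, cv2
from scipy.spatial.transform import Rotation as R
from bench import r
def grab(n):
    f=r.grab_frame(n); f['n']=n
    z=f['z_map']; H,W=z.shape
    fl=H/2/np.tan(np.radians(f['vertical_fov'])/2)
    v,u=np.mgrid[:H,:W]
    c=np.dstack([(u-f['cx'])/fl*z,(v-f['cy'])/fl*z,z])
    o=np.array(f['orientation']); M=R.from_rotvec(o).as_matrix() if o.size==3 else (o if o.size==9 else R.from_quat(o).as_matrix())
    f['P']=c@M.T+np.array(f['xyz']); f['P'][z==0]=np.nan; f['M']=M; f['fl']=fl
    return f
def hsv(f): return cv2.cvtColor(f['frame'],cv2.COLOR_BGR2HSV)
E
python3 - <<'E'
from h import *
print(r.get_obs())
for n in('scene','top'):
    f=grab(n); cv2.imwrite(f'pics/{n}0.png',f['frame']); print(n,f['xyz'],f['orientation'],f['vertical_fov'])
    h=hsv(f)
    for nm,lo,hi in(('yellow',(20,120,80),(34,255,255)),('blue',(100,100,50),(130,255,255)),('orange',(5,150,100),(17,255,255))):
        m=cv2.inRange(h,lo,hi); k,l,s,c=cv2.connectedComponentsWithStats(m)
        for i in range(1,k):
            if s[i,4]>40:
                p=f['P'][l==i]; print(nm,s[i],np.nanmin(p,0).round(3),np.nanmedian(p,0).round(3),np.nanmax(p,0).round(3))
E
```

```text
{'clock': 0.0, 'joints': array([ 1.0029096 ,  0.4778235 ,  0.02234692,  1.55645392, -0.01151169,
        1.10927703, -0.08308082]), 'qvel': array([-8.78075729e-04,  4.59239138e-04, -2.47767008e-04,  8.33832756e-04,
        1.40865039e-04, -3.07765423e-05,  5.40845948e-04]), 'tau': array([ 2.31116601e-04, -5.96451795e+01,  1.60783231e+00, -2.81192654e+01,
        1.24570553e-02,  9.45960899e-03,  3.03198567e-05]), 'tcp_pos': array([ 0.29927108, -0.60439661,  0.24130909]), 'orientation': array([-3.05722381e+00, -7.15531796e-01,  8.52901881e-04]), 'contact_force': array([ 0.74126451, -0.10012017, -0.43092575]), 'moment': array([ 0.00424169, -0.00829461,  0.01255965]), 'gripper_force': 0.0, 'grip_width': 0.08542680421305765}
scene [ 0.95920794 -0.58844331  0.96836574] [-2.37563004 -0.70598919  0.2243232 ] 47.01743213769532
yellow [ 184  265   74   97 1883] [ 0.575 -0.359 -0.005] [ 0.632 -0.238  0.027] [ 0.658 -0.114  0.119]
blue [275 104  26  88 576] [0.5   0.109 0.004] [0.525 0.141 0.207] [0.563 0.168 0.273]
orange [     0      0    556    420 155066] [-1.081 -0.645 -0.609] [ 0.517 -0.0
[... 11711 characters left out ...]
  ] [0.241 0.086 0.005]
orange [327 362  28  18 142] [ 0.205 -0.21  -0.005] [ 0.224 -0.172 -0.   ] [ 0.244 -0.146  0.005]
orange [279 367  18  11  57] [ 0.209 -0.074 -0.003] [ 0.218 -0.055 -0.   ] [ 0.231 -0.034  0.004]
orange [295 366  35  10  72] [ 0.214 -0.151 -0.003] [ 0.227 -0.109  0.   ] [ 0.234 -0.071  0.004]
orange [241 376  14  10  42] [ 0.189  0.024 -0.004] [ 0.197  0.039 -0.   ] [0.21  0.055 0.004]
orange [264 377  23   7  76] [ 0.194 -0.05  -0.005] [ 0.2   -0.025 -0.001] [0.209 0.001 0.003]
orange [278 379  36  23 260] [ 0.155 -0.113 -0.005] [ 0.179 -0.076  0.   ] [ 0.205 -0.032  0.005]
orange [239 404  20  11  54] [ 0.126  0.014 -0.005] [ 0.138  0.033 -0.   ] [0.148 0.058 0.005]
```

View pics/scene0.png

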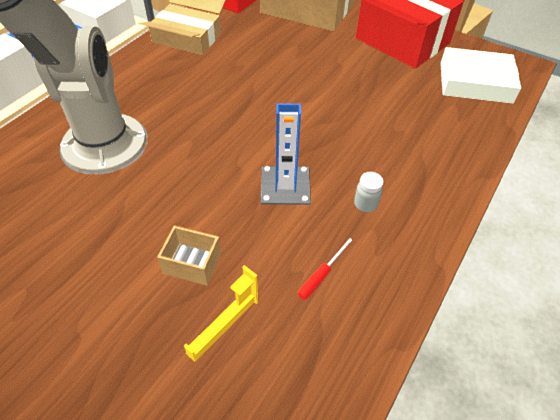

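View pics/top0.png

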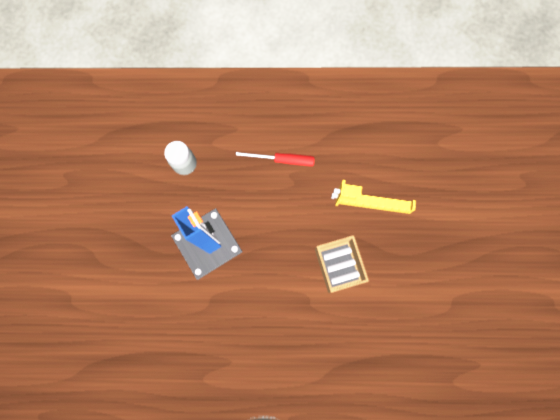

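```bash
cat > m.py <<'E'
from h import *
def bracket(f):
    m=cv2.inRange(hsv(f),(20,120,80),(34,255,255))>0
    P=f['P'][m]; P=P[np.isfinite(P).all(1)]; return P
if __name__=='__main__':
  for n in('scene','top'):
    f=grab(n); P=bracket(f)
    a=P[(P[:,2]>.021)&(P[:,2]<.034)]
    c,s,ang=cv2.minAreaRect((a[:,:2]*1000).astype(np.float32)); print(n,'arm rect',np.round(c,1),np.round(s,1),round(ang,1))
    vx,vy,x0,y0=cv2.fitLine((a[:,:2]*1000).astype(np.float32),cv2.DIST_HUBER,0,.01,.01).ravel(); print('line',np.degrees(np.arctan2(vy,vx)),x0,y0)
    t=P[P[:,2]>.105]; print('platetop',np.median(t,0).round(4),t.min(0).round(4),t.max(0).round(4),len(t))
    t=P[(P[:,2]>.085)&(P[:,2]<.102)]; print('flange',np.median(t,0).round(4),len(t))
  f=grab('scene'); P=f['P']; h=hsv(f)
  box=np.zeros(P.shape[:2],bool); box[100:200,270:305]=1
  sel=box&(P[...,2]>.03)&(P[...,2]<.255)&np.isfinite(P).all(2)
  q=P[sel][:,:2]*1000
  # front face: RANSAC line
  best=None;rng=np.random.default_rng(0)
  for _ in range(500):
    i,j=rng.choice(len(q),2,False); d=q[j]-q[i]; L=np.linalg.norm(d)
    if L<15: continue
    nn=np.array([-d[1],d[0]])/L; k=abs((q-q[i])@nn)<3
    if best is None or k.sum()>best.sum(): best=k
  vx,vy,x0,y0=cv2.fitLine(q[best].astype(np.float32),cv2.DIST_HUBER,0,.01,.01).ravel()
  t=np.array([vx,vy]); s=(q[best]-[x0,y0])@t
  print('post face: dir deg',np.degrees(np.arctan2(vy,vx)),x0,y0,'n',best.sum(),len(q),'lat pct',np.percentile(s,[0,2,5,50,95,98,100]).round(1))
  for nm,lo,hi in(('orange',(5,150,150),(20,255,255)),('dark',(0,0,0),(180,255,70))):
    m=(cv2.inRange(h,lo,hi)>0)&box&(P[...,2]>.03); p=P[m]; v,u=np.nonzero(m); print(nm,m.sum(),np.median(p,0).round(4),p[:,2].min(),p[:,2].max(),u.min(),u.max(),v.min(),v.max())
  cv2.imwrite('pics/post.png',cv2.resize(f['frame'][95:215,250:325],None,fx=5,fy=5,interpolation=cv2.INTER_CUBIC))
E
python3 m.py
```

```text
scene arm rect [ 628.4 -265.8] [186.5  29.5] 79.9
line 79.877495 629.3282 -269.38367
platetop [ 0.6369 -0.1772  0.1143] [ 0.5336 -0.1819  0.1062] [0.6576 0.1279 0.2657] 89
flange [ 0.635  -0.1934  0.0934] 351
top arm rect [ 625.2 -264.6] [184.7  27.9] 83.9
line 88.13861 628.4971 -262.5343
platetop [0.5454 0.1163 0.2624] [ 0.526  -0.1808  0.105 ] [0.6552 0.1357 0.2686] 77
flange [ 0.6448 -0.1942  0.0943] 43
post face: dir deg 32.252476 539.5435 124.32815 n 1042 1532 lat pct [-27.  -26.  -24.7   0.3  24.8  26.1  27. ]
orange 30 [0.5442 0.1168 0.2612] 0.2564099664551689 0.26548052842859304 284 293 118 121
dark 41 [0.5429 0.1165 0.141 ] 0.13646991458463031 0.14553084865460642 282 291 156 160
```

View pics/post.png

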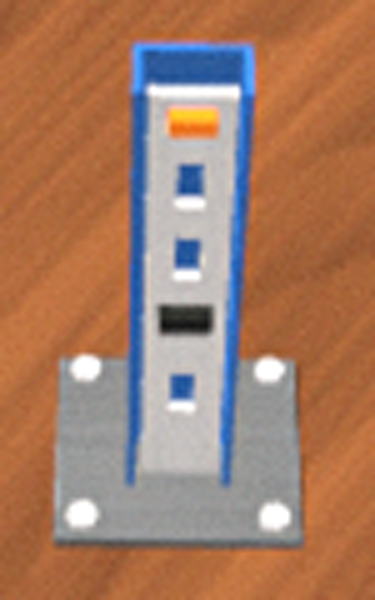

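```bash
cat > m2.py <<'E'
from h import *
from m import bracket
def ray(f,u,v):
    d=f['M']@np.array([(u-f['cx'])/f['fl'],(v-f['cy'])/f['fl'],1]); return np.array(f['xyz']),d
def onplane(f,u,v,p,n):
    o,d=ray(f,u,v); return o+d*((p-o)@n)/(d@n)
if __name__=='__main__':
  S=grab('scene');T=grab('top')
  for f in(S,T):
    P=bracket(f); P=P[P[:,1]<-.05]; a=P[(P[:,2]>.025)&(P[:,2]<.034)&(P[:,1]>-.355)&(P[:,1]<-.255)]*1000
    e=np.arange(-355,-254,14); rows=[((lo+hi)/2 if 0 else (lo+7),np.median(a[(a[:,1]>lo)&(a[:,1]<lo+14),0]),((a[:,1]>lo)&(a[:,1]<lo+14)).sum()) for lo,hi in zip(e[:-1],e[1:])]
    rows=np.array(rows); p=np.polyfit(rows[:,0],rows[:,1],1); print(f['n'],rows.round(1).tolist(),'angle',90-np.degrees(np.arctan(p[0])),'x at y=-280',np.polyval(p,-280))
    t=P[P[:,2]>.107]*1000; print('top edge',t.mean(0).round(1),'ymax',np.percentile(t[:,1],[5,50,95]).round(1)); l=P[(P[:,2]>.036)&(P[:,2]<.05)&(P[:,1]<-.3)]*1000; print('lip',len(l),np.median(l,0).round(1))
    # contour of yellow mask cast at z=28
  # foot by dark grey contour in top, z=8
  # post points
  n=np.array([.5336,-.8457,0]); p0=np.array([.5395,.1243,.1])
  for nm,u,vs in(('catch',288.5,(116.8,122.2)),('slotU',288,(127.8,136.7)),('slotM',287.3,(142.8,150.8)),('slotL',286.4,(170,177)),('striptop',288.5,(113.5,))):
    for v in vs: print(nm,(onplane(S,u,v,p0,n)*1000).round(1))
  print('pad',[(onplane(S,287,v,p0+n*.01,n)*1000).round(1) for v in(156,161.3)])
  for a,b in((279.3,298.2),): 
    for u in(a,b): print('strip edge',(onplane(S,u,115,p0,n)*1000).round(1))
  print('chan edge',[(onplane(S,u,114,p0,n)*1000).round(1) for u in(276.3,300.3)])
  for im,f in(('S',S),('T',T)):
    g=(f['frame'].max(2).astype(int)-f['frame'].min(2)<35)&(f['P'][...,2]<.02)&(f['P'][...,2]>-.01)&(abs(f['P'][...,0]-.52)<.13)&(abs(f['P'][...,1]-.14)<.13)
    c,_=cv2.findContours(cv2.morphologyEx(g.astype(np.uint8),cv2.MORPH_CLOSE,np.ones((7,7))),0,1); c=max(c,key=cv2.contourArea)
    q=np.array([onplane(f,u,v,np.array([0,0,.008]),np.array([0,0,1.]))[:2]*1000 for u,v in c[:,0]],np.float32); print('foot',cv2.minAreaRect(q))
  o=r.get_obs(); print(R.from_rotvec(o['orientation']).as_matrix().round(3))
E
python3 m2.py
```

```text
scene [[-348.0, 619.6, 36.0], [-334.0, 617.1, 64.0], [-320.0, 622.1, 65.0], [-306.0, 623.9, 60.0], [-292.0, 625.3, 60.0], [-278.0, 625.8, 59.0], [-264.0, 628.2, 61.0]] angle 83.26168826347124 x at y=-280 626.236060388123
top edge [ 640.9 -177.3  112.8] ymax [-180.9 -177.6 -172.8]
lip 46 [ 616.1 -355.5   43.5]
top [[-348.0, 615.2, 21.0], [-334.0, 627.2, 9.0], [-320.0, 628.0, 10.0], [-306.0, 630.1, 11.0], [-292.0, 632.5, 7.0], [-278.0, 634.7, 10.0], [-264.0, 637.1, 5.0]] angle 77.72769570466086 x at y=-280 634.9358418281366
top edge [ 638.8 -175.4  115. ] ymax [-180.5 -175.3 -171.8]
lip 26 [ 611.2 -352.2   45.9]
catch [539.9 124.6 262.7]
catch [540.4 124.8 247.1]
slotU [539.9 124.5 230.5]
slotU [540.6 125.  203.4]
slotM [539.7 124.4 184.1]
slotM [540.4 124.9 158.1]
slotL [540.2 124.8  91.6]
slotL [540.9 125.2  65.9]
striptop [539.7 124.4 272.1]
pad [array([545.3, 116.1, 150.7]), array([545.8, 116.4, 132.7])]
strip edge [522.6 113.7 267.3]
strip edge [557.8 135.9 268.4]
chan edge [array([517. , 110.1, 270. ]), array([561.6, 138.3, 271.3])]
foot ((524.4991455078125, 148.13311767578125), (128.36993408203125, 137.47509765625), 32.303741455078125)
foot ((527.8095703125, 152.136962890625), (144.46144104003906, 129.65342712402344), 32.45144271850586)
[[ 0.896  0.444 -0.   ]
 [ 0.444 -0.896  0.   ]
 [-0.    -0.    -1.   ]]
```

send_rows:
  deltas:
    - {"dx": 33, "dy": 32, "rz": 6}
    - {"dx": 65, "dy": 63, "rz": 12}
    - {"dx": 98, "dy": 95, "rz": 18}
    - {"dx": 130, "dy": 127, "rz": 24}
    - {"dx": 163, "dy": 158, "rz": 30}
  jaw: 85
  newtons: 60

```text
$.deltas[0]: bad value
```

send_rows:
  deltas:
    - {"dx": 33, "dy": 32, "dz": -22, "rz": 5}
    - {"dx": 65, "dy": 63, "dz": -44, "rz": 10}
    - {"dx": 98, "dy": 95, "dz": -66, "rz": 15}
    - {"dx": 130, "dy": 127, "dz": -88, "rz": 20}
    - {"dx": 163, "dy": 159, "dz": -110, "rz": 25.6}

```text
$.deltas[0]: bad value
```

send_rows:
  deltas:
    - {}
    - {}

```text
$.deltas[0]: bad value
```

```bash
python3 - <<'E'
from h import *
o=r.get_obs();print(o['clock'],o['tcp_pos'].round(4),o['contact_force'].round(2));print(R.from_rotvec(o['orientation']).as_matrix().round(3))
f=grab('scene');cv2.imwrite('pics/g1.png',cv2.resize(f['frame'][180:380,120:330],None,fx=2.8,fy=2.8))
E
```

```text
0.35 [ 0.2995 -0.6048  0.2421] [ 0.84  0.07 -0.08]
[[ 0.896  0.444 -0.   ]
 [ 0.444 -0.896  0.   ]
 [-0.    -0.    -1.   ]]
```

View pics/g1.png

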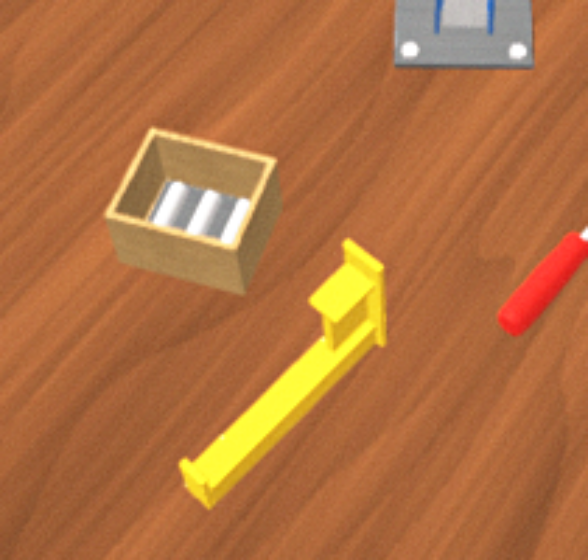

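The picture shows the bracket still untouched, from its lip at (200,480) to its plate at (365,290). The moves were refused because rows need all six fields, so I'm sending them again in full.

send_rows:
  deltas:
    - {"dx": 33, "dy": 32, "dz": 0, "rx": 0, "ry": 0, "rz": 6}
    - {"dx": 65, "dy": 63, "dz": 0, "rx": 0, "ry": 0, "rz": 12}
    - {"dx": 98, "dy": 95, "dz": 0, "rx": 0, "ry": 0, "rz": 18}
    - {"dx": 130, "dy": 127, "dz": 0, "rx": 0, "ry": 0, "rz": 24}
    - {"dx": 163, "dy": 158, "dz": 0, "rx": 0, "ry": 0, "rz": 30}
  jaw: 85
  newtons: 60

```text
clock: 0.82
tcp_pos: [0.4501, -0.4583, 0.2426]
orientation: [2.765, 1.49, 0.0]
contact_force: [0.4, -1.4, -0.9]
grip_width: 0.0849
gripper_force: 0.0
```

send_rows:
  deltas:
    - {"dx": 33, "dy": 32, "dz": -22, "rx": 0, "ry": 0, "rz": 5}
    - {"dx": 65, "dy": 63, "dz": -44, "rx": 0, "ry": 0, "rz": 10}
    - {"dx": 98, "dy": 95, "dz": -66, "rx": 0, "ry": 0, "rz": 15}
    - {"dx": 130, "dy": 127, "dz": -88, "rx": 0, "ry": 0, "rz": 20}
    - {"dx": 163, "dy": 159, "dz": -110, "rx": 0, "ry": 0, "rz": 25.6}

```text
clock: 1.23
tcp_pos: [0.5844, -0.3276, 0.1511]
orientation: [2.367, 2.064, 0.0]
contact_force: [0.8, -0.8, -0.2]
grip_width: 0.0851
gripper_force: 0.0
```

send_rows:
  deltas:
    - {"dx": 0, "dy": 0, "dz": 0, "rx": 0, "ry": 0, "rz": 0}
    - {"dx": 0, "dy": 0, "dz": 0, "rx": 0, "ry": 0, "rz": 0}

```text
clock: 1.4
tcp_pos: [0.5847, -0.3251, 0.1501]
orientation: [-2.364, -2.064, -0.001]
contact_force: [0.3, -0.6, -0.3]
grip_width: 0.085
gripper_force: 0.0
```

```bash
python3 - <<'E'
from h import *
o=r.get_obs();print(o['clock'],o['tcp_pos'].round(4),o['contact_force'].round(2));print(R.from_rotvec(o['orientation']).as_matrix().round(3))
f=grab('scene');cv2.imwrite('pics/g2.png',cv2.resize(f['frame'][180:380,120:330],None,fx=2.8,fy=2.8))
E
```

```text
1.4 [ 0.5847 -0.3251  0.1501] [ 0.28 -0.58 -0.29]
[[ 0.135  0.991 -0.001]
 [ 0.991 -0.135  0.003]
 [ 0.003 -0.002 -1.   ]]
```

View pics/g2.png

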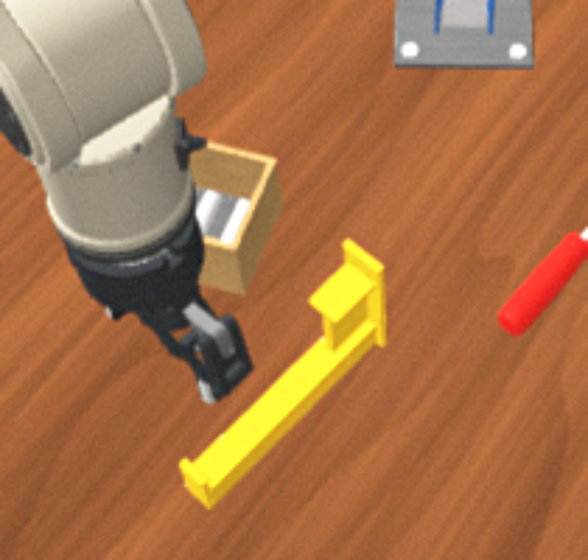

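send_rows:
  deltas:
    - {"dx": 20, "dy": 19, "dz": 0, "rx": 0, "ry": 0, "rz": 0}
    - {"dx": 40, "dy": 38, "dz": 0, "rx": 0, "ry": 0, "rz": 0}
    - {"dx": 40, "dy": 38, "dz": -30, "rx": 0, "ry": 0, "rz": 0}
    - {"dx": 40, "dy": 38, "dz": -60, "rx": 0, "ry": 0, "rz": 0}
    - {"dx": 40, "dy": 38, "dz": -70, "rx": 0, "ry": 0, "rz": 0}

```text
clock: 1.87
tcp_pos: [0.6205, -0.2919, 0.0784]
orientation: [-2.372, -2.055, 0.005]
contact_force: [-0.6, -0.3, -1.4]
grip_width: 0.0854
gripper_force: 0.0
```

send_rows:
  deltas:
    - {"dx": 0, "dy": 0, "dz": -20, "rx": 0, "ry": 0, "rz": 0}
    - {"dx": 0, "dy": 0, "dz": -40, "rx": 0, "ry": 0, "rz": 0}
    - {"dx": 0, "dy": 0, "dz": -55, "rx": 0, "ry": 0, "rz": 0}
    - {"dx": 0, "dy": 0, "dz": -64, "rx": 0, "ry": 0, "rz": 0}
    - {"dx": 0, "dy": 0, "dz": -64, "rx": 0, "ry": 0, "rz": 0}

```text
clock: 2.28
tcp_pos: [0.6217, -0.2916, 0.016]
orientation: [-2.372, -2.057, 0.003]
contact_force: [-0.3, -0.1, -1.0]
grip_width: 0.0848
gripper_force: 0.0
```

send_rows:
  deltas:
    - {"dx": 0, "dy": 0, "dz": 0, "rx": 0, "ry": 0, "rz": 0}
    - {"dx": 0, "dy": 0, "dz": 0, "rx": 0, "ry": 0, "rz": 0}
    - {"dx": 0, "dy": 0, "dz": 0, "rx": 0, "ry": 0, "rz": 0}
    - {"dx": 0, "dy": 0, "dz": 0, "rx": 0, "ry": 0, "rz": 0}
    - {"dx": 0, "dy": 0, "dz": 0, "rx": 0, "ry": 0, "rz": 0}
  jaw: 50

```text
clock: 2.7
tcp_pos: [0.6238, -0.291, 0.0185]
orientation: [2.371, 2.059, 0.001]
contact_force: [0.2, -0.3, 0.7]
grip_width: 0.0495
gripper_force: 0.0
```

send_rows:
  deltas:
    - {"dx": 0, "dy": 0, "dz": -1, "rx": 0, "ry": 0, "rz": 0}
    - {"dx": 0, "dy": 0, "dz": -1, "rx": 0, "ry": 0, "rz": 0}
    - {"dx": 0, "dy": 0, "dz": -1, "rx": 0, "ry": 0, "rz": 0}
    - {"dx": 0, "dy": 0, "dz": -1, "rx": 0, "ry": 0, "rz": 0}
  jaw: 28

```text
clock: 3.03
tcp_pos: [0.623, -0.2909, 0.0165]
orientation: [-2.372, -2.06, 0.001]
contact_force: [-1.1, 0.1, 0.6]
grip_width: 0.0276
gripper_force: 0.5
```

send_rows:
  deltas:
    - {"dx": 0, "dy": 0, "dz": 0, "rx": 0, "ry": 0, "rz": 0}
    - {"dx": 0, "dy": 0, "dz": 0, "rx": 0, "ry": 0, "rz": 0}
    - {"dx": 0, "dy": 0, "dz": 0, "rx": 0, "ry": 0, "rz": 0}
    - {"dx": 0, "dy": 0, "dz": 0, "rx": 0, "ry": 0, "rz": 0}
  jaw: 10
  newtons: 80

```text
clock: 3.37
tcp_pos: [0.6232, -0.2909, 0.0168]
orientation: [-2.372, -2.06, 0.0]
contact_force: [-2.1, -0.1, 5.0]
grip_width: 0.0223
gripper_force: 80.4
```

send_rows:
  deltas:
    - {"dx": 0, "dy": 0, "dz": 20, "rx": 0, "ry": 0, "rz": 0}
    - {"dx": 0, "dy": 0, "dz": 50, "rx": 0, "ry": 0, "rz": 0}
    - {"dx": 0, "dy": 0, "dz": 85, "rx": 0, "ry": 0, "rz": 0}
    - {"dx": 0, "dy": 0, "dz": 120, "rx": 0, "ry": 0, "rz": 0}
    - {"dx": 0, "dy": 0, "dz": 147, "rx": 0, "ry": 0, "rz": 0}

```text
clock: 3.78
tcp_pos: [0.6238, -0.291, 0.1656]
orientation: [2.371, 2.059, 0.001]
contact_force: [0.5, 0.0, -2.7]
grip_width: 0.0224
gripper_force: 79.5
```

send_rows:
  deltas:
    - {"dx": 0, "dy": 0, "dz": 0, "rx": 0, "ry": 0, "rz": 0}
    - {"dx": 0, "dy": 0, "dz": 0, "rx": 0, "ry": 0, "rz": 0}
    - {"dx": 0, "dy": 0, "dz": 0, "rx": 0, "ry": 0, "rz": 0}

```text
clock: 4.03
tcp_pos: [0.6222, -0.2906, 0.1618]
orientation: [-2.37, -2.059, 0.002]
contact_force: [-0.7, 0.1, -4.1]
grip_width: 0.0225
gripper_force: 79.4
```

```bash
cat > b.py <<'E'
from h import *
from m import bracket
# bracket in the hand: side plane points give yaw; report relative to tcp
o=r.get_obs();t=o['tcp_pos']*1000;print(o['clock'],t.round(1),R.from_rotvec(o['orientation']).as_matrix().round(3).tolist(),o['contact_force'].round(2),o['moment'].round(2),o['grip_width'])
for n in('scene','top'):
    f=grab(n);P=bracket(f)*1000; P=P[P[:,2]>60]
    print(n,len(P),'min',P.min(0).round(1),'max',P.max(0).round(1))
    top=P[P[:,2]>P[:,2].max()-11]; print(' platetop',np.median(top,0).round(1),len(top))
    z0=P[:,2].max()-118
    arm=P[(P[:,2]<z0+36)]; 
    if len(arm)>30: print(' arm',len(arm),cv2.fitLine(arm.astype(np.float32),cv2.DIST_HUBER,0,.01,.01).ravel().round(4).tolist())
    lip=P[(P[:,2]>z0+38)&(P[:,2]<z0+50)&(np.linalg.norm(P[:,:2]-np.median(top[:,:2],0),axis=1)>150)]; print(' lip',len(lip),np.median(lip,0).round(1) if len(lip) else '')
E
python3 b.py
```

```text
4.0333 [ 622.2 -290.6  161.8] [[0.14, 0.99, -0.003], [0.99, -0.14, 0.001], [0.0, -0.003, -1.0]] [-0.69  0.06 -4.14] [-0.22  0.04 -0.04] 0.02249315264743323
scene 2149 min [-249.6 -359.1   61.4] max [671.1 686.9 276.1]
 platetop [550.2 115.7 265.7] 5
 arm 1452 [-0.6583999991416931, 0.7487999796867371, -0.07660000026226044, 562.0264282226562, -225.04739379882812, 161.55409240722656]
 lip 90 [ 641.1 -195.4  202.5]
top 528 min [ 512.6 -344.4  141.1] max [655.2 136.1 543.3]
 platetop [ 517.5 -224.1  541.4] 9
 arm 519 [-0.22100000083446503, 0.9462000131607056, 0.2363000065088272, 608.7205810546875, -147.58180236816406, 197.94839477539062]
 lip 0
```

```bash
cat > b.py <<'E'
from h import *
from m import bracket
def rep(yaw):
    o=r.get_obs();t=o['tcp_pos']*1000;M=R.from_rotvec(o['orientation']).as_matrix()
    print(o['clock'],t.round(1),'tool x yaw',np.degrees(np.arctan2(M[1,0],M[0,0])).round(2),'F',o['contact_force'].round(2),o['moment'].round(2))
    a=np.radians(yaw);ex=np.array([np.cos(a),np.sin(a),0]);ey=np.array([-ex[1],ex[0],0])
    for n in('scene','top'):
        f=grab(n);P=bracket(f)*1000-t;P=P[(abs(P)<220).all(1)]
        B=np.c_[P@ex,P@ey,P[:,2]+16.8]   # bracket-ish frame, centred on tcp; z from tcp-16.8 (origin height)
        for nm,x0,x1,z0,z1 in(('platetop',100,130,108,125),('flange',60,115,88,101),('armtop',-60,-20,22,36),('armtopfront',25,70,22,36),('lip',-80,-55,38,54)):
            k=(B[:,0]>x0)&(B[:,0]<x1)&(B[:,2]>z0)&(B[:,2]<z1)&(abs(B[:,1])<30); q=B[k]
            if len(q)>4: print(n,nm,len(q),np.median(q,0).round(1),'pct5/95',np.percentile(q,5,axis=0).round(1),np.percentile(q,95,axis=0).round(1))
if __name__=='__main__':
    import sys; rep(float(sys.argv[1]))
E
python3 b.py 82
```

```text
4.1333 [ 621.8 -290.4  160.9] tool x yaw 81.95 F [ 0.29 -0.16 -3.8 ] [-0.21 -0.03 -0.  ]
scene platetop 78 [114.5  -2.4 113.4] pct5/95 [112.5 -18.6 109.5] [118.5  13.5 116. ]
scene flange 366 [94.  -3.4 93.2] pct5/95 [ 72.1 -16.6  90.3] [113.6  10.2  97.7]
scene armtop 274 [-39.5  -4.5  26.3] pct5/95 [-56.1 -14.7  23.3] [-22.4   7.3  28.4]
scene armtopfront 180 [54.9 -5.1 26. ] pct5/95 [ 40.1 -14.1  23.4] [68.2  8.1 28.2]
scene lip 57 [-64.9  -4.5  44.2] pct5/95 [-67.  -14.6  39.3] [-61.6   7.4  46.7]
top platetop 40 [117.2  -0.4 115.4] pct5/95 [113.  -16.9 111.4] [118.8  16.  117.8]
top flange 46 [ 94.  -12.7  94.8] pct5/95 [ 71.5 -15.2  91.9] [110.5  12.6  97.1]
top armtop 20 [-40.9   4.2  28.8] pct5/95 [-49.8   0.1  25.2] [-34.9  10.   30.6]
top armtopfront 37 [ 47.3 -11.2  27.8] pct5/95 [ 27.  -13.   24.6] [69.5 10.4 30. ]
```

send_rows:
  deltas:
    - {"dx": 3, "dy": 27, "dz": 5, "rx": 0, "ry": 0, "rz": 4}
    - {"dx": 5, "dy": 54, "dz": 5, "rx": 0, "ry": 0, "rz": 8}
    - {"dx": 8, "dy": 81, "dz": 5, "rx": 0, "ry": 0, "rz": 12}
    - {"dx": 10, "dy": 108, "dz": 5, "rx": 0, "ry": 0, "rz": 16}
    - {"dx": 12, "dy": 135, "dz": 5, "rx": 0, "ry": 0, "rz": 20}

```text
clock: 4.65
tcp_pos: [0.6353, -0.1517, 0.1684]
orientation: [-1.967, -2.449, -0.001]
contact_force: [0.1, 0.5, -4.1]
grip_width: 0.0226
gripper_force: 79.3
```

send_rows:
  deltas:
    - {"dx": 0, "dy": 27, "dz": 0, "rx": 0, "ry": 0, "rz": 4}
    - {"dx": 0, "dy": 54, "dz": 0, "rx": 0, "ry": 0, "rz": 8}
    - {"dx": 1, "dy": 81, "dz": 0, "rx": 0, "ry": 0, "rz": 12}
    - {"dx": 2, "dy": 108, "dz": 0, "rx": 0, "ry": 0, "rz": 16}
    - {"dx": 2, "dy": 129, "dz": 0, "rx": 0, "ry": 0, "rz": 20.3}

```text
clock: 5.07
tcp_pos: [0.637, -0.0219, 0.1688]
orientation: [-1.504, -2.758, -0.002]
contact_force: [0.6, 1.1, -3.8]
grip_width: 0.0225
gripper_force: 79.3
```

send_rows:
  deltas:
    - {"dx": 0, "dy": 0, "dz": 0, "rx": 0, "ry": 0, "rz": 0}
    - {"dx": 0, "dy": 0, "dz": 0, "rx": 0, "ry": 0, "rz": 0}
    - {"dx": 0, "dy": 0, "dz": 0, "rx": 0, "ry": 0, "rz": 0}

```text
clock: 5.32
tcp_pos: [0.6371, -0.0263, 0.1685]
orientation: [1.515, 2.752, -0.001]
contact_force: [0.1, -0.3, -2.8]
grip_width: 0.0224
gripper_force: 79.4
```

```bash
python3 b.py 122.3; python3 - <<'E'
from h import *
for n in('scene','top'):
    f=grab(n); cv2.imwrite(f'pics/{n}p.png',cv2.resize(f['frame'][90:240,200:350] if n=='scene' else f['frame'][160:300,150:290],None,fx=4,fy=4,interpolation=cv2.INTER_CUBIC))
a=cv2.imread('pics/scenep.png');b=cv2.imread('pics/topp.png')
c=np.zeros((600,1160,3),np.uint8);c[:,:600]=a;c[:560,600:]=b;cv2.imwrite('pics/both.png',cv2.resize(c,(800,414)))
E
```

```text
5.3167 [637.1 -26.3 168.5] tool x yaw 122.34 F [ 0.12 -0.35 -2.77] [-0.22 -0.13 -0.03]
scene armtop 132 [-35.2  -1.4  26.6] pct5/95 [-48.2 -13.8  23.8] [-21.9   8.9  29.4]
scene armtopfront 26 [29.9 -3.8 27.2] pct5/95 [ 25.7 -11.9  25. ] [33.7  4.8 28.8]
scene lip 48 [-67.9  -3.7  43.7] pct5/95 [-69.9 -14.7  39. ] [-63.8   7.3  45.9]
top platetop 36 [112.4  -3.3 115.4] pct5/95 [110.6 -16.5 112. ] [116.1  15.5 117.6]
top flange 62 [ 85.  -11.3  94.3] pct5/95 [ 69.1 -14.1  92.1] [110.3  13.7  96.6]
top armtopfront 40 [55.6 -6.1 28.1] pct5/95 [ 39.8 -12.1  23.1] [68.1 10.8 29.9]
```

View pics/both.png

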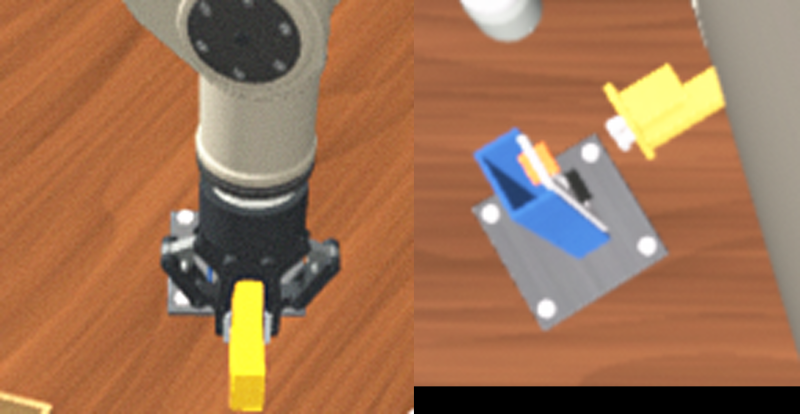

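```bash
cat > lat.py <<'E'
from h import *
from m2 import onplane
def cast(f,m,z):
    v,u=np.nonzero(m); return np.array([onplane(f,a,b,np.array([0,0,z]),np.array([0,0,1.])) for a,b in zip(u,v)])*1000
a=np.radians(122.3);ex=np.array([np.cos(a),np.sin(a),0]);ey=np.array([-ex[1],ex[0],0]);O=np.array([540.1,124.7,0])
o=r.get_obs();t=o['tcp_pos']*1000;print('tcp in post frame',((t-O)@ex).round(1),((t-O)@ey).round(1),t[2].round(1))
f=grab('top');h=hsv(f);P=f['P']
near=np.linalg.norm(P[...,:2]-[.56,.09],axis=2)<.09
def show(nm,m,z):
    q=cast(f,m,z)-O; x,y=q@ex,q@ey; print(nm,m.sum(),'x',np.percentile(x,[2,50,98]).round(1),'y',np.percentile(y,[0,3,50,97,100]).round(1),'mid',((np.percentile(y,3)+np.percentile(y,97))/2).round(1))
zt=t[2]/1000-.0168
ye=cv2.inRange(h,(20,120,80),(34,255,255))>0
show('platetop',ye&near&(P[...,2]>zt+.107),zt+.116)
show('flange',ye&near&(P[...,2]>zt+.088)&(P[...,2]<zt+.102),zt+.095)
og=cv2.inRange(h,(8,150,120),(19,255,255))>0
show('catch',og&near&(P[...,2]>.235),.262)
w=(f['frame'].min(2)>150)&near&(P[...,2]>.245)
if w.sum(): show('striptop',w,.270)
w=(f['frame'].min(2)>140)&near&(P[...,2]<.245)&(P[...,2]>.15);
if w.sum(): show('claws?',w,zt+.08)
bl=(cv2.inRange(h,(100,100,50),(130,255,255))>0)&near&(P[...,2]>.258)
show('chantop',bl,.270)
E
python3 lat.py
```

```text
tcp in post frame -181.0 -0.5 168.5
platetop 82 x [-69.4  -6.7   9.8] y [-18.8 -17.5   0.8  14.1  17.4] mid -1.7
flange 67 x [-111.2  -90.4  -67.9] y [-15.6 -15.2 -12.4  14.9  17.7] mid -0.1
catch 19 x [-103.4   -7.9   -3.9] y [-11.5 -11.5  -7.6  10.1  11. ] mid -0.7
striptop 138 x [-154.8    1.    10.6] y [-79.2 -71.    1.3  24.6  30.6] mid -23.2
claws? 170 x [-124.8  -55.1   15.3] y [-24.5 -13.9   9.7  35.8  40.3] mid 11.0
chantop 189 x [ 3.6 27.  35.6] y [-25.  -24.3   6.2  30.3  31.1] mid 3.0
```

```bash
python3 - <<'E'
from h import *
from m2 import onplane
a=np.radians(122.3);ex=np.array([np.cos(a),np.sin(a),0]);ey=np.array([-ex[1],ex[0],0]);O=np.array([540.1,124.7,0])/1000
o=r.get_obs();t=o['tcp_pos'];ty=(t-O)@ey*1000;z=t[2]-.0168
def y(f,u,v,p,n): q=(onplane(f,u,v,p,n)-O); return np.round([q@ex*1000,q@ey*1000,q[2]*1000],1)
Z=np.array([0,0,1.])
S=grab('scene');T=grab('top')
# initial pictures: catch centroid, weights
def big(img,lo,hi,b):
    m=np.zeros(img.shape[:2],np.uint8);x0,x1,y0,y1=b;m[y0:y1,x0:x1]=cv2.inRange(cv2.cvtColor(img,cv2.COLOR_BGR2HSV),lo,hi)[y0:y1,x0:x1];return m
s0=cv2.imread('pics/scene0.png');t0=cv2.imread('pics/top0.png')
m=big(s0,(8,140,150),(24,255,255),(276,300,112,126));v,u=np.nonzero(m);print('scene catch px',len(u),u.min(),u.max(),v.min(),v.max(),y(S,u.mean(),v.mean(),O-ex*.008,ex))
m=big(s0,(0,0,0),(180,255,75),(276,300,152,165));v,u=np.nonzero(m);print('scene pad',len(u),u.min(),u.max(),y(S,u.mean(),v.mean(),O-ex*.01,ex))
m=big(t0,(8,170,190),(22,255,255),(185,206,205,228));v,u=np.nonzero(m);print('top catch px',len(u),u.min(),u.max(),v.min(),v.max(),y(T,u.mean(),v.mean(),Z*.262,Z))
c,s,g=cv2.minAreaRect(np.c_[u,v].astype(np.float32));print(c,s,g,y(T,*c,Z*.262,Z))
cv2.imwrite('pics/tc.png',cv2.resize(t0[200:255,165:245],None,fx=10,fy=10,interpolation=cv2.INTER_NEAREST))
# bracket now
print('tcp y',ty)
h=hsv(S);ye=cv2.inRange(h,(20,120,80),(34,255,255))>0;P=S['P'];k=ye&(np.linalg.norm(P[...,:2]-t[:2],axis=2)<.1);v,u=np.nonzero(k)
for row in range(v.min(),v.max(),6):
    uu=u[v==row]; print(row,uu.min(),uu.max(),y(S,(uu.min()+uu.max())/2,row,Z*(z+.028),Z),end=' ')
E
```

```text
scene catch px 48 284 293 117 121 [ -8.    0.7 263.3]
scene pad 42 282 291 [-10.    1.6 142.6]
top catch px 3 198 199 213 215 [ -8.4  -1.8 262. ]
(198.30003356933594, 214.10003662109375) (2.2360680103302, 0.4472135603427887) 63.43495178222656 [ -8.3  -1.7 262. ]
tcp y -0.6149377039524163
192 286 294 [-147.9   -5.1  179.8] 198 284 294 [-164.8   -2.9  179.8] 204 284 294 [-181.3   -2.8  179.8] 210 284 294 [-197.5   -2.7  179.8] 216 284 295 [-213.4   -3.7  179.8] 222 283 295 [-229.    -2.6  179.8] 228 284 295 [-244.2   -3.5  179.8] 234 284 295 [-259.2   -3.4  179.8]
```

View pics/tc.png

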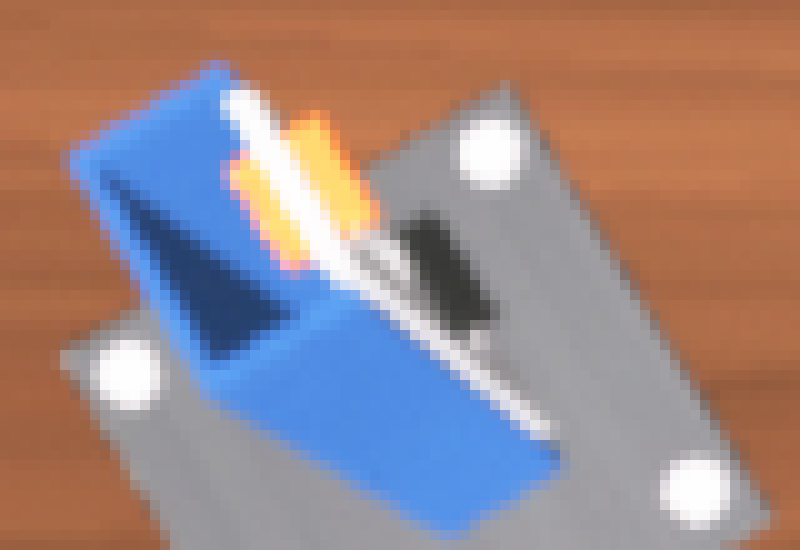

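```bash
python3 - <<'E'
from h import *
from m2 import onplane
a=np.radians(122.3);ex=np.array([np.cos(a),np.sin(a),0]);ey=np.array([-ex[1],ex[0],0]);O=np.array([540.1,124.7,0])/1000
Z=np.array([0,0,1.]);T=grab('top')
def y(px,py,z): q=onplane(T,164.5+px/10,199.5+py/10,Z*z,Z)-O; return np.round([q@ex*1000,q@ey*1000],1)
for nm,px,py,z in(('strip end1',238,100,.27),('strip end2',348,278,.27),('catch fr corner1',318,112,.262),('catch fr corner2',380,215,.262),('catch back1',232,165,.262),('catch back2',292,268,.262),('pad c1',430,210,.141),('pad c2',490,310,.141),('chan1',222,62,.27),('chan2',75,160,.27)): print(nm,y(px,py,z))
t0=cv2.imread('pics/top0.png')
# bracket flange & plate lateral, in top, tight
h=hsv(T);ye=(cv2.inRange(h,(20,120,80),(34,255,255))>0);P=T['P'];t=r.get_obs()['tcp_pos'];z=t[2]-.0168
ye&=(np.linalg.norm(P[...,:2]-(t+ex*.09)[:2],axis=2)<.07)
c,_=cv2.findContours(ye.astype(np.uint8),0,1);c=max(c,key=cv2.contourArea)
print((t-O)@ey*1000)
for zz,lo,hi,nm in((.095,-48,-8,'flange'),(.116,-8,3,'plate')):
    q=np.array([onplane(T,*p,Z*(z+zz),Z)-O for p in c[:,0]])*1000;x=q@ex+61.5;yy=q@ey;k=(x>lo)&(x<hi);print(nm,np.c_[x[k],yy[k]].round(0).astype(int).tolist())
E
```

```text
strip end1 [  2.9 -17.4]
strip end2 [ 2.2 23.5]
catch fr corner1 [-8.3 -9.5]
catch fr corner2 [-8.4 14.2]
catch back1 [10.8 -9.3]
catch back2 [11.  14.2]
pad c1 [ -9.9 -11.5]
pad c2 [-9.9 14.6]
chan1 [  1.8 -25.4]
chan2 [ 34.9 -23.8]
-0.9343747309464474
flange [[-46, -14], [-44, -15], [-41, -15], [-39, -14], [-37, -15], [-34, -14], [-33, -15], [-30, -15], [-27, -14], [-26, -15], [-23, -14], [-21, -16], [-18, -15], [-16, -14], [-14, -15], [-11, -14], [-9, -14], [-8, 33], [-9, 31], [-12, 31], [-14, 32], [-16, 31], [-18, 32], [-21, 31], [-23, 31], [-25, 32], [-28, 31], [-29, 32], [-32, 32], [-35, 31], [-36, 32], [-39, 31], [-42, 31], [-43, 32], [-46, 31], [-48, 32], [-47, 25], [-46, 24], [-45, 25], [-44, 27], [-41, 28], [-39, 27], [-38, 26], [-35, 26], [-32, 27], [-31, 26], [-28, 27], [-27, 24], [-27, 21], [-29, 21], [-32, 20], [-34, 21], [-36, 20], [-39, 20], [-42, 19], [-45, 18], [-46, 16], [-48, 13]]
plate [[-7, -9], [-6, -12], [-7, -13], [-7, -16], [-6, -19], [-3, -18], [-2, -16], [-3, -14], [-2, -12], [-3, -9], [-2, -8], [-2, -5], [-3, -2], [-2, 0], [-4, 1], [-5, 2], [-6, 4], [-6, 7], [-7, 10], [-8, 12], [-7, 14], [-7, 17], [-6, 18], [-5, 20], [-4, 22], [-5, 24], [-4, 26], [-3, 28], [-2, 29], [-3, 32], [-3, 35], [-2, 36], [-3, 39], [-4, 42], [-6, 41], [-7, 40]]
```

send_rows:
  deltas:
    - {"dx": -5, "dy": 6, "dz": -1, "rx": 0, "ry": 0, "rz": 0}
    - {"dx": -10, "dy": 13, "dz": -2, "rx": 0, "ry": 0, "rz": 0}
    - {"dx": -15, "dy": 19, "dz": -3, "rx": 0, "ry": 0, "rz": 0}
    - {"dx": -20.7, "dy": 25.9, "dz": -3.5, "rx": 0, "ry": 0, "rz": 0}
    - {"dx": -20.7, "dy": 25.9, "dz": -3.5, "rx": 0, "ry": 0, "rz": 0}

```text
clock: 6.13
tcp_pos: [0.6149, 0.002, 0.165]
orientation: [-1.512, -2.752, -0.001]
contact_force: [-0.9, 0.6, -3.7]
grip_width: 0.0226
gripper_force: 79.4
```

send_rows:
  deltas:
    - {"dx": 0, "dy": 0, "dz": 0, "rx": 0, "ry": 0, "rz": 0}
    - {"dx": 0, "dy": 0, "dz": 0, "rx": 0, "ry": 0, "rz": 0}

```text
clock: 6.3
tcp_pos: [0.6168, -0.0011, 0.1653]
orientation: [1.517, 2.75, -0.0]
contact_force: [0.4, -0.8, -2.5]
grip_width: 0.0224
gripper_force: 79.4
```

```bash
cat > s.py <<'E'
from h import *
a=np.radians(122.3);ex=np.array([np.cos(a),np.sin(a),0]);ey=np.array([-ex[1],ex[0],0]);O=np.array([540.1,124.7,0])
o=r.get_obs();t=o['tcp_pos']*1000;F=o['contact_force'];M=R.from_rotvec(o['orientation']).as_matrix()
print(o['clock'],'post frame x %.1f y %.1f z %.1f'%((t-O)@ex,(t-O)@ey,t[2]),'F',(F@ex).round(1),(F@ey).round(1),F[2].round(1),'yaw',np.degrees(np.arctan2(M[1,0],M[0,0])).round(2),'tilt',M[:,2].round(3))
E
python3 s.py
```

```text
6.3 post frame x -147.3 y 2.4 z 165.3 F -0.9 0.1 -2.5 yaw 122.25 tilt [ 0. -0. -1.]
```

send_rows:
  deltas:
    - {"dx": -1.6, "dy": 2.5, "dz": 0, "rx": 0, "ry": 0, "rz": 0}
    - {"dx": -3.2, "dy": 5.1, "dz": 0, "rx": 0, "ry": 0, "rz": 0}
    - {"dx": -4.8, "dy": 7.6, "dz": 0, "rx": 0, "ry": 0, "rz": 0}
    - {"dx": -6.4, "dy": 10.1, "dz": 0, "rx": 0, "ry": 0, "rz": 0}
    - {"dx": -7, "dy": 11, "dz": 0, "rx": 0, "ry": 0, "rz": 0}

```text
clock: 6.72
tcp_pos: [0.6093, 0.0108, 0.1651]
orientation: [-1.516, -2.751, -0.0]
contact_force: [1.0, -0.9, -3.0]
grip_width: 0.0224
gripper_force: 79.4
```

send_rows:
  deltas:
    - {"dx": -0.5, "dy": 0.8, "dz": 0, "rx": 0, "ry": 0, "rz": 0}
    - {"dx": -1, "dy": 1.7, "dz": 0, "rx": 0, "ry": 0, "rz": 0}
    - {"dx": -1.6, "dy": 2.5, "dz": 0, "rx": 0, "ry": 0, "rz": 0}
    - {"dx": -1.6, "dy": 2.5, "dz": 0, "rx": 0, "ry": 0, "rz": 0}

```text
clock: 7.05
tcp_pos: [0.6079, 0.0127, 0.1651]
orientation: [-1.517, -2.751, -0.0]
contact_force: [-0.1, 0.1, -3.4]
grip_width: 0.0226
gripper_force: 79.4
```

```bash
python3 s.py
```

```text
7.05 post frame x -130.9 y 2.5 z 165.1 F 0.1 0.0 -3.4 yaw 122.25 tilt [-0.  0. -1.]
```

send_rows:
  deltas:
    - {"dx": -0.5, "dy": 0.8, "dz": 0, "rx": 0, "ry": 0, "rz": 0}
    - {"dx": -1, "dy": 1.7, "dz": 0, "rx": 0, "ry": 0, "rz": 0}
    - {"dx": -1, "dy": 1.7, "dz": 0, "rx": 0, "ry": 0, "rz": 0}

```text
clock: 7.3
tcp_pos: [0.6073, 0.0134, 0.1652]
orientation: [1.518, 2.75, -0.001]
contact_force: [1.0, -2.9, -4.3]
grip_width: 0.0227
gripper_force: 79.3
```

```bash
python3 s.py
```

```text
7.3 post frame x -130.0 y 2.6 z 165.2 F -3.0 0.7 -4.3 yaw 122.2 tilt [ 0.001 -0.001 -1.   ]
```

send_rows:
  deltas:
    - {"dx": -0.5, "dy": 0.8, "dz": 0, "rx": 0, "ry": 0, "rz": 0}
    - {"dx": -0.5, "dy": 0.8, "dz": 0, "rx": 0, "ry": 0, "rz": 0}

```text
clock: 7.47
tcp_pos: [0.6072, 0.0134, 0.1653]
orientation: [1.518, 2.748, -0.001]
contact_force: [3.1, -4.2, -4.9]
grip_width: 0.0222
gripper_force: 79.3
```

send_rows:
  deltas:
    - {"dx": 0, "dy": 0, "dz": 1, "rx": 0, "ry": 0, "rz": 0}
    - {"dx": 0, "dy": 0, "dz": 1, "rx": 0, "ry": 0, "rz": 0}

```text
clock: 7.63
tcp_pos: [0.6067, 0.0145, 0.1663]
orientation: [1.519, 2.75, 0.0]
contact_force: [-0.0, 1.2, -2.6]
grip_width: 0.0225
gripper_force: 79.4
```

send_rows:
  deltas:
    - {"dx": 0, "dy": 0, "dz": 1, "rx": 0, "ry": 0, "rz": 0}
    - {"dx": 0, "dy": 0, "dz": 1, "rx": 0, "ry": 0, "rz": 0}

```text
clock: 7.8
tcp_pos: [0.6063, 0.0159, 0.1672]
orientation: [-1.516, -2.751, -0.001]
contact_force: [0.3, -0.4, -2.9]
grip_width: 0.0224
gripper_force: 79.4
```

```bash
python3 s.py
```

```text
7.8 post frame x -127.3 y 2.2 z 167.2 F -0.5 -0.0 -2.9 yaw 122.29 tilt [-0.     0.001 -1.   ]
```

send_rows:
  deltas:
    - {"dx": 0, "dy": 0, "dz": 1, "rx": 0, "ry": 0, "rz": 0}
    - {"dx": 0, "dy": 0, "dz": 1, "rx": 0, "ry": 0, "rz": 0}

```text
clock: 7.97
tcp_pos: [0.6064, 0.0156, 0.1682]
orientation: [-1.516, -2.751, -0.001]
contact_force: [0.3, 0.2, -3.6]
grip_width: 0.0223
gripper_force: 79.4
```

send_rows:
  deltas:
    - {"dx": 0, "dy": 0, "dz": 1, "rx": 0, "ry": 0, "rz": 0}
    - {"dx": 0, "dy": 0, "dz": 1, "rx": 0, "ry": 0, "rz": 0}

```text
clock: 8.13
tcp_pos: [0.6066, 0.0152, 0.1693]
orientation: [1.517, 2.751, 0.0]
contact_force: [-0.4, 0.0, -3.1]
grip_width: 0.0223
gripper_force: 79.4
```

```bash
python3 s.py
```

```text
8.1333 post frame x -128.1 y 2.3 z 169.3 F 0.2 0.3 -3.1 yaw 122.26 tilt [ 0.  0. -1.]
```

send_rows:
  deltas:
    - {"dx": -0.5, "dy": 0.8, "dz": -1, "rx": 0, "ry": 0, "rz": 0}
    - {"dx": -1.1, "dy": 1.7, "dz": -1.3, "rx": 0, "ry": 0, "rz": 0}
    - {"dx": -1.1, "dy": 1.7, "dz": -1.3, "rx": 0, "ry": 0, "rz": 0}

```text
clock: 8.38
tcp_pos: [0.6051, 0.0171, 0.1676]
orientation: [-1.517, -2.751, 0.0]
contact_force: [-1.2, 0.3, -4.0]
grip_width: 0.0224
gripper_force: 79.4
```

send_rows:
  deltas:
    - {"dx": -0.5, "dy": 0.8, "dz": 0, "rx": 0, "ry": 0, "rz": 0}
    - {"dx": -1.1, "dy": 1.7, "dz": 0, "rx": 0, "ry": 0, "rz": 0}
    - {"dx": -1.1, "dy": 1.7, "dz": 0, "rx": 0, "ry": 0, "rz": 0}

```text
clock: 8.63
tcp_pos: [0.6044, 0.0182, 0.1679]
orientation: [1.517, 2.75, -0.0]
contact_force: [1.0, -2.6, -3.2]
grip_width: 0.0222
gripper_force: 79.4
```

```bash
python3 s.py
```

```text
8.6333 post frame x -124.4 y 2.6 z 167.9 F -2.7 0.6 -3.2 yaw 122.24 tilt [ 0. -0. -1.]
```

send_rows:
  deltas:
    - {"dx": -0.5, "dy": 0.8, "dz": 0, "rx": 0, "ry": 0, "rz": 0}
    - {"dx": -1.1, "dy": 1.7, "dz": 0, "rx": 0, "ry": 0, "rz": 0}
    - {"dx": -1.1, "dy": 1.7, "dz": 0, "rx": 0, "ry": 0, "rz": 0}

```text
clock: 8.88
tcp_pos: [0.6032, 0.0201, 0.1678]
orientation: [1.517, 2.751, -0.0]
contact_force: [1.4, -1.7, -3.4]
grip_width: 0.0225
gripper_force: 79.3
```

```bash
python3 s.py
```

```text
8.8833 post frame x -122.2 y 2.6 z 167.8 F -2.2 -0.3 -3.4 yaw 122.24 tilt [ 0. -0. -1.]
```

send_rows:
  deltas:
    - {"dx": -0.5, "dy": 0.8, "dz": 0, "rx": 0, "ry": 0, "rz": 0}
    - {"dx": -1.1, "dy": 1.7, "dz": 0, "rx": 0, "ry": 0, "rz": 0}
    - {"dx": -1.1, "dy": 1.7, "dz": 0, "rx": 0, "ry": 0, "rz": 0}

```text
clock: 9.13
tcp_pos: [0.6021, 0.0219, 0.1678]
orientation: [1.517, 2.751, -0.0]
contact_force: [1.3, -3.1, -3.5]
grip_width: 0.0223
gripper_force: 79.3
```

send_rows:
  deltas:
    - {"dx": -0.3, "dy": 0.4, "dz": 0, "rx": 0, "ry": 0, "rz": 0}
    - {"dx": -0.5, "dy": 0.8, "dz": 0, "rx": 0, "ry": 0, "rz": 0}
    - {"dx": -0.5, "dy": 0.8, "dz": 0, "rx": 0, "ry": 0, "rz": 0}

```text
clock: 9.38
tcp_pos: [0.6016, 0.0226, 0.1678]
orientation: [1.517, 2.751, -0.0]
contact_force: [1.4, -2.7, -3.1]
grip_width: 0.0224
gripper_force: 79.3
```

send_rows:
  deltas:
    - {"dx": -0.3, "dy": 0.4, "dz": 0, "rx": 0, "ry": 0, "rz": 0}
    - {"dx": -0.5, "dy": 0.8, "dz": 0, "rx": 0, "ry": 0, "rz": 0}
    - {"dx": -0.5, "dy": 0.8, "dz": 0, "rx": 0, "ry": 0, "rz": 0}

```text
clock: 9.63
tcp_pos: [0.6011, 0.0234, 0.1678]
orientation: [-1.517, -2.751, 0.0]
contact_force: [1.3, -2.8, -4.1]
grip_width: 0.0226
gripper_force: 79.3
```

```bash
python3 s.py
```

```text
9.6333 post frame x -118.2 y 2.6 z 167.8 F -3.1 0.4 -4.1 yaw 122.24 tilt [-0. -0. -1.]
```

send_rows:
  deltas:
    - {"dx": -0.3, "dy": 0.4, "dz": 0, "rx": 0, "ry": 0, "rz": 0}
    - {"dx": -0.5, "dy": 0.8, "dz": 0, "rx": 0, "ry": 0, "rz": 0}
    - {"dx": -0.5, "dy": 0.8, "dz": 0, "rx": 0, "ry": 0, "rz": 0}

```text
clock: 9.88
tcp_pos: [0.6006, 0.0242, 0.1678]
orientation: [1.517, 2.751, -0.0]
contact_force: [1.7, -2.9, -3.6]
grip_width: 0.0226
gripper_force: 79.3
```

send_rows:
  deltas:
    - {"dx": -0.3, "dy": 0.4, "dz": 0, "rx": 0, "ry": 0, "rz": 0}
    - {"dx": -0.5, "dy": 0.8, "dz": 0, "rx": 0, "ry": 0, "rz": 0}
    - {"dx": -0.5, "dy": 0.8, "dz": 0, "rx": 0, "ry": 0, "rz": 0}

```text
clock: 10.13
tcp_pos: [0.6005, 0.0242, 0.168]
orientation: [1.518, 2.749, -0.001]
contact_force: [3.5, -5.6, -3.6]
grip_width: 0.0225
gripper_force: 79.3
```

```bash
python3 s.py
```

```text
10.1333 post frame x -117.2 y 2.6 z 168.0 F -6.6 0.0 -3.6 yaw 122.2 tilt [ 0.001 -0.001 -1.   ]
```

send_rows:
  deltas:
    - {"dx": 0.4, "dy": -0.6, "dz": -1, "rx": 0, "ry": 0, "rz": 0}
    - {"dx": 0.4, "dy": -0.6, "dz": -2, "rx": 0, "ry": 0, "rz": 0}
    - {"dx": 0.4, "dy": -0.6, "dz": -3, "rx": 0, "ry": 0, "rz": 0}
    - {"dx": 0.4, "dy": -0.6, "dz": -3, "rx": 0, "ry": 0, "rz": 0}

```text
clock: 10.47
tcp_pos: [0.6008, 0.0243, 0.1648]
orientation: [1.517, 2.75, 0.0]
contact_force: [3.1, -4.5, -1.7]
grip_width: 0.0223
gripper_force: 79.5
```

```bash
python3 s.py
```

```text
10.4667 post frame x -117.3 y 2.4 z 164.8 F -5.5 -0.2 -1.7 yaw 122.22 tilt [ 0. -0. -1.]
```

send_rows:
  deltas:
    - {"dx": 0, "dy": 0, "dz": -1, "rx": 0, "ry": 0, "rz": 0}
    - {"dx": 0, "dy": 0, "dz": -2, "rx": 0, "ry": 0, "rz": 0}
    - {"dx": 0, "dy": 0, "dz": -2, "rx": 0, "ry": 0, "rz": 0}

```text
clock: 10.72
tcp_pos: [0.6007, 0.0242, 0.1627]
orientation: [1.517, 2.75, 0.0]
contact_force: [2.2, -4.7, -2.7]
grip_width: 0.0222
gripper_force: 79.5
```

```bash
python3 s.py
```

```text
10.7167 post frame x -117.3 y 2.4 z 162.7 F -5.1 0.6 -2.7 yaw 122.23 tilt [ 0. -0. -1.]
```

send_rows:
  deltas:
    - {"dx": 0, "dy": 0, "dz": -1, "rx": 0, "ry": 0, "rz": 0}
    - {"dx": 0, "dy": 0, "dz": -1, "rx": 0, "ry": 0, "rz": 0}

```text
clock: 10.88
tcp_pos: [0.6007, 0.0242, 0.1617]
orientation: [1.517, 2.75, 0.0]
contact_force: [2.0, -4.2, -2.3]
grip_width: 0.0228
gripper_force: 79.5
```

```bash
python3 s.py
```

```text
10.8833 post frame x -117.3 y 2.4 z 161.7 F -4.7 0.5 -2.3 yaw 122.23 tilt [ 0. -0. -1.]
```

send_rows:
  deltas:
    - {"dx": 0, "dy": 0, "dz": -0.7, "rx": 0, "ry": 0, "rz": 0}
    - {"dx": 0, "dy": 0, "dz": -0.7, "rx": 0, "ry": 0, "rz": 0}

```text
clock: 11.05
tcp_pos: [0.6007, 0.0243, 0.1611]
orientation: [1.518, 2.75, 0.0]
contact_force: [2.6, -4.7, -2.8]
grip_width: 0.0224
gripper_force: 79.5
```

send_rows:
  deltas:
    - {"dx": 0, "dy": 0, "dz": -0.7, "rx": 0, "ry": 0, "rz": 0}
    - {"dx": 0, "dy": 0, "dz": -0.7, "rx": 0, "ry": 0, "rz": 0}

```text
clock: 11.22
tcp_pos: [0.6008, 0.0243, 0.1604]
orientation: [1.517, 2.75, 0.0]
contact_force: [3.6, -4.2, -1.6]
grip_width: 0.022
gripper_force: 79.5
```

```bash
python3 s.py
```

```text
11.2167 post frame x -117.3 y 2.4 z 160.4 F -5.5 -0.8 -1.6 yaw 122.23 tilt [ 0. -0. -1.]
```

send_rows:
  deltas:
    - {"dx": 0, "dy": 0, "dz": -0.7, "rx": 0, "ry": 0, "rz": 0}
    - {"dx": 0, "dy": 0, "dz": -0.7, "rx": 0, "ry": 0, "rz": 0}

```text
clock: 11.38
tcp_pos: [0.6008, 0.0243, 0.1599]
orientation: [1.517, 2.75, 0.0]
contact_force: [3.1, -4.7, -0.7]
grip_width: 0.0223
gripper_force: 79.8
```

send_rows:
  deltas:
    - {"dx": 0, "dy": 0, "dz": -0.7, "rx": 0, "ry": 0, "rz": 0}
    - {"dx": 0, "dy": 0, "dz": -0.7, "rx": 0, "ry": 0, "rz": 0}

```text
clock: 11.55
tcp_pos: [0.6009, 0.0242, 0.1595]
orientation: [1.517, 2.75, 0.0]
contact_force: [3.1, -5.4, 2.1]
grip_width: 0.0226
gripper_force: 80.1
```

```bash
python3 s.py
```

```text
11.55 post frame x -117.4 y 2.3 z 159.5 F -6.2 0.3 2.1 yaw 122.22 tilt [ 0.001 -0.    -1.   ]
```

send_rows:
  deltas:
    - {"dx": 0, "dy": 0, "dz": 0.5, "rx": 0, "ry": 0, "rz": 0}
    - {"dx": 0, "dy": 0, "dz": 0.5, "rx": 0, "ry": 0, "rz": 0}
    - {"dx": 0, "dy": 0, "dz": 0.5, "rx": 0, "ry": 0, "rz": 0}
    - {"dx": 0, "dy": 0, "dz": 0.5, "rx": 0, "ry": 0, "rz": 0}
    - {"dx": 0, "dy": 0, "dz": 0.5, "rx": 0, "ry": 0, "rz": 0}
  jaw: 50

```text
clock: 11.97
tcp_pos: [0.6003, 0.0251, 0.1595]
orientation: [-1.516, -2.751, -0.001]
contact_force: [-0.6, 0.3, -0.2]
grip_width: 0.0499
gripper_force: 0.0
```

send_rows:
  deltas:
    - {"dx": 0, "dy": 0, "dz": 10, "rx": 0, "ry": 0, "rz": 0}
    - {"dx": 0, "dy": 0, "dz": 40, "rx": 0, "ry": 0, "rz": 0}
    - {"dx": 0, "dy": 0, "dz": 75, "rx": 0, "ry": 0, "rz": 0}
    - {"dx": 0, "dy": 0, "dz": 110, "rx": 0, "ry": 0, "rz": 0}
    - {"dx": 0, "dy": 0, "dz": 140, "rx": 0, "ry": 0, "rz": 0}

```text
clock: 12.38
tcp_pos: [0.6006, 0.0249, 0.3027]
orientation: [1.516, 2.75, 0.002]
contact_force: [1.8, -0.1, 0.4]
grip_width: 0.0499
gripper_force: 0.0
```

send_rows:
  deltas:
    - {"dx": 0, "dy": 0, "dz": 0, "rx": 0, "ry": 0, "rz": 0}
    - {"dx": 0, "dy": 0, "dz": 0, "rx": 0, "ry": 0, "rz": 0}
    - {"dx": 0, "dy": 0, "dz": 0, "rx": 0, "ry": 0, "rz": 0}
  jaw: 0

```text
clock: 12.63
tcp_pos: [0.6002, 0.0244, 0.2995]
orientation: [-1.517, -2.751, 0.0]
contact_force: [0.0, -0.1, -0.8]
grip_width: 0.0141
gripper_force: 0.0
```

```bash
python3 s.py; python3 - <<'E'
from h import *
for n in('scene','top'):
    f=grab(n); cv2.imwrite(f'pics/{n}p.png',cv2.resize(f['frame'][90:240,200:350] if n=='scene' else f['frame'][160:300,150:290],None,fx=4,fy=4,interpolation=cv2.INTER_CUBIC))
    P=f['P'];ye=(cv2.inRange(hsv(f),(20,120,80),(34,255,255))>0)&(P[...,2]>.1)&(P[...,2]<.3)&(np.linalg.norm(P[...,:2]-[.57,.05],axis=2)<.2)
    a=np.radians(122.3);ex=np.array([np.cos(a),np.sin(a),0]);ey=np.array([-ex[1],ex[0],0]);q=P[ye]*1000-[540.1,124.7,0];x,y,z=q@ex,q@ey,q[:,2]
    for nm,k in(('top',z>z.max()-8),('fl',(x>-50)&(x<-8)&(z>228)&(z<250)),('arm front',(x>-90)&(x<-55)&(z>160)),('arm back',(x>-170)&(x<-130)&(z>150)&(z<180))): print(n,nm,k.sum(),np.median(x[k]).round(1),np.median(y[k]).round(1),np.median(z[k]).round(1)) if k.sum() else 0
a=cv2.imread('pics/scenep.png');b=cv2.imread('pics/topp.png')
c=np.zeros((600,1160,3),np.uint8);c[:,:600]=a;c[:560,600:]=b;cv2.imwrite('pics/both2.png',cv2.resize(c,(800,414)))
E
```

```text
12.6333 post frame x -116.8 y 2.8 z 299.5 F -0.1 0.0 -0.8 yaw 122.25 tilt [-0. -0. -1.]
scene top 21 -8.7 -5.3 254.1
scene fl 116 -23.5 -3.8 237.2
scene arm front 115 -72.4 0.8 168.4
scene arm back 152 -149.8 -1.2 166.2
top top 57 -5.0 4.6 262.2
top fl 77 -14.3 -0.8 239.0
```

View pics/both2.png

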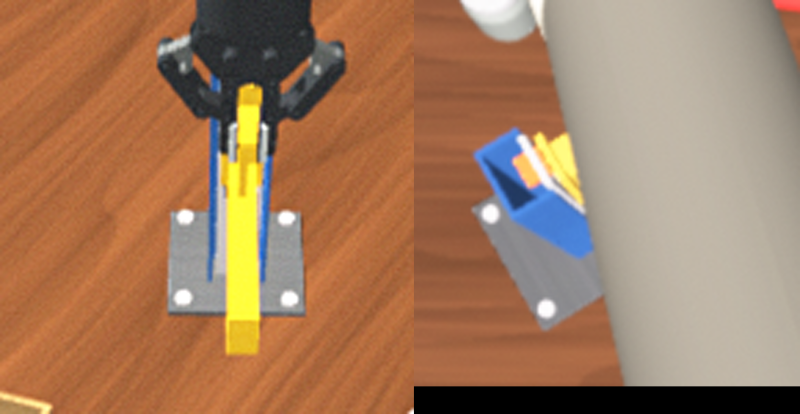

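send_rows:
  deltas:
    - {"dx": -12, "dy": 18, "dz": 0, "rx": 0, "ry": 0, "rz": 0}
    - {"dx": -24, "dy": 37, "dz": 0, "rx": 0, "ry": 0, "rz": 0}
    - {"dx": -36, "dy": 56, "dz": 0, "rx": 0, "ry": 0, "rz": 0}
    - {"dx": -46.5, "dy": 73.5, "dz": 0, "rx": 0, "ry": 0, "rz": 0}
    - {"dx": -46.5, "dy": 73.5, "dz": 0, "rx": 0, "ry": 0, "rz": 0}
  jaw: 0

```text
clock: 13.15
tcp_pos: [0.5511, 0.1026, 0.2986]
orientation: [-1.507, -2.753, 0.0]
contact_force: [-0.3, 0.1, -0.4]
grip_width: 0.0
gripper_force: 0.0
```

send_rows:
  deltas:
    - {"dx": 0, "dy": 0, "dz": -8, "rx": 0, "ry": 0, "rz": 0}
    - {"dx": 0, "dy": 0, "dz": -18, "rx": 0, "ry": 0, "rz": 0}
    - {"dx": 0, "dy": 0, "dz": -28, "rx": 0, "ry": 0, "rz": 0}
    - {"dx": 0, "dy": 0, "dz": -34, "rx": 0, "ry": 0, "rz": 0}
    - {"dx": 0, "dy": 0, "dz": -34, "rx": 0, "ry": 0, "rz": 0}

```text
clock: 13.57
tcp_pos: [0.5531, 0.0966, 0.2628]
orientation: [-1.518, -2.747, 0.004]
contact_force: [0.2, 0.1, -1.1]
grip_width: 0.0
gripper_force: 0.0
```

```bash
python3 s.py
```

```text
13.5667 post frame x -30.7 y 4.0 z 262.8 F 0.0 -0.2 -1.1 yaw 122.16 tilt [-0.004 -0.001 -1.   ]
```

send_rows:
  deltas:
    - {"dx": 0, "dy": 0, "dz": -1.5, "rx": 0, "ry": 0, "rz": 0}
    - {"dx": 0, "dy": 0, "dz": -3, "rx": 0, "ry": 0, "rz": 0}
    - {"dx": 0, "dy": 0, "dz": -4, "rx": 0, "ry": 0, "rz": 0}
    - {"dx": 0, "dy": 0, "dz": -4, "rx": 0, "ry": 0, "rz": 0}

```text
clock: 13.9
tcp_pos: [0.5541, 0.0979, 0.2616]
orientation: [1.517, 2.751, 0.0]
contact_force: [-0.1, -0.4, 0.2]
grip_width: -0.0001
gripper_force: 0.0
```

```bash
python3 s.py
```

```text
13.9 post frame x -30.1 y 2.4 z 261.6 F -0.3 0.3 0.2 yaw 122.24 tilt [ 0.  0. -1.]
```

send_rows:
  deltas:
    - {"dx": 0, "dy": 0, "dz": -3, "rx": 0, "ry": 0, "rz": 0}
    - {"dx": 0, "dy": 0, "dz": -6, "rx": 0, "ry": 0, "rz": 0}
    - {"dx": 0, "dy": 0, "dz": -9, "rx": 0, "ry": 0, "rz": 0}
    - {"dx": 0, "dy": 0, "dz": -9, "rx": 0, "ry": 0, "rz": 0}

```text
clock: 14.23
tcp_pos: [0.5536, 0.0978, 0.2518]
orientation: [-1.517, -2.75, 0.001]
contact_force: [0.2, -0.2, -0.4]
grip_width: -0.0
gripper_force: 0.0
```

send_rows:
  deltas:
    - {"dx": 0, "dy": 0, "dz": -1, "rx": 0, "ry": 0, "rz": 0}
    - {"dx": 0, "dy": 0, "dz": -2, "rx": 0, "ry": 0, "rz": 0}
    - {"dx": 0, "dy": 0, "dz": -2, "rx": 0, "ry": 0, "rz": 0}

```text
clock: 14.48
tcp_pos: [0.554, 0.0979, 0.2504]
orientation: [-1.517, -2.751, 0.0]
contact_force: [-0.3, 0.8, -0.4]
grip_width: -0.0002
gripper_force: 0.0
```

send_rows:
  deltas:
    - {"dx": 0, "dy": 0, "dz": -1, "rx": 0, "ry": 0, "rz": 0}
    - {"dx": 0, "dy": 0, "dz": -2, "rx": 0, "ry": 0, "rz": 0}
    - {"dx": 0, "dy": 0, "dz": -2, "rx": 0, "ry": 0, "rz": 0}

```text
clock: 14.73
tcp_pos: [0.5545, 0.0982, 0.2493]
orientation: [1.517, 2.75, 0.001]
contact_force: [-0.9, 0.9, 4.7]
grip_width: -0.0001
gripper_force: 2.1
```

```bash
python3 s.py
```

```text
14.7333 post frame x -30.1 y 2.0 z 249.3 F 1.2 0.3 4.7 yaw 122.25 tilt [ 0.001  0.    -1.   ]
```

send_rows:
  deltas:
    - {"dx": 0, "dy": 0, "dz": -1, "rx": 0, "ry": 0, "rz": 0}
    - {"dx": 0, "dy": 0, "dz": -1.5, "rx": 0, "ry": 0, "rz": 0}
    - {"dx": 0, "dy": 0, "dz": -1.5, "rx": 0, "ry": 0, "rz": 0}

```text
clock: 14.98
tcp_pos: [0.5549, 0.0984, 0.2484]
orientation: [1.516, 2.749, 0.003]
contact_force: [-0.9, -0.2, 7.5]
grip_width: 0.0002
gripper_force: 3.7
```

send_rows:
  deltas:
    - {"dx": 0, "dy": 0, "dz": -1, "rx": 0, "ry": 0, "rz": 0}
    - {"dx": 0, "dy": 0, "dz": -1.5, "rx": 0, "ry": 0, "rz": 0}
    - {"dx": 0, "dy": 0, "dz": -1.5, "rx": 0, "ry": 0, "rz": 0}

```text
clock: 15.23
tcp_pos: [0.5551, 0.0987, 0.2473]
orientation: [1.516, 2.749, 0.004]
contact_force: [-1.0, -0.1, 8.6]
grip_width: 0.0003
gripper_force: 4.5
```

send_rows:
  deltas:
    - {"dx": 0, "dy": 0, "dz": -1, "rx": 0, "ry": 0, "rz": 0}
    - {"dx": 0, "dy": 0, "dz": -1, "rx": 0, "ry": 0, "rz": 0}

```text
clock: 15.4
tcp_pos: [0.5553, 0.0989, 0.2465]
orientation: [1.516, 2.749, 0.004]
contact_force: [-0.9, 0.6, 8.9]
grip_width: -0.0002
gripper_force: 4.8
```

```bash
python3 s.py
```

```text
15.4 post frame x -30.0 y 1.0 z 246.5 F 1.0 0.4 8.9 yaw 122.26 tilt [ 0.004  0.001 -1.   ]
```

send_rows:
  deltas:
    - {"dx": -0.3, "dy": -0.3, "dz": -1, "rx": 0, "ry": 0, "rz": 0}
    - {"dx": -0.3, "dy": -0.3, "dz": -1, "rx": 0, "ry": 0, "rz": 0}

```text
clock: 15.57
tcp_pos: [0.5552, 0.0988, 0.2457]
orientation: [1.515, 2.749, 0.005]
contact_force: [-0.4, 1.0, 10.0]
grip_width: -0.0002
gripper_force: 5.2
```

send_rows:
  deltas:
    - {"dx": 0, "dy": 0, "dz": -1, "rx": 0, "ry": 0, "rz": 0}
    - {"dx": 0, "dy": 0, "dz": -1, "rx": 0, "ry": 0, "rz": 0}

```text
clock: 15.73
tcp_pos: [0.5553, 0.0989, 0.2449]
orientation: [1.515, 2.748, 0.006]
contact_force: [0.1, 0.9, 9.9]
grip_width: -0.0003
gripper_force: 5.7
```

send_rows:
  deltas:
    - {"dx": 0, "dy": 0, "dz": -1, "rx": 0, "ry": 0, "rz": 0}
    - {"dx": 0, "dy": 0, "dz": -1, "rx": 0, "ry": 0, "rz": 0}

```text
clock: 15.9
tcp_pos: [0.5552, 0.099, 0.2439]
orientation: [1.515, 2.749, 0.006]
contact_force: [-1.3, 0.5, 11.9]
grip_width: 0.0002
gripper_force: 5.7
```

```bash
python3 s.py
```

```text
15.9 post frame x -29.8 y 1.0 z 243.9 F 1.1 0.9 11.9 yaw 122.27 tilt [ 0.004  0.002 -1.   ]
```

send_rows:
  deltas:
    - {"dx": 0, "dy": 0, "dz": -0.8, "rx": 0, "ry": 0, "rz": 0}
    - {"dx": 0, "dy": 0, "dz": -0.8, "rx": 0, "ry": 0, "rz": 0}

```text
clock: 16.07
tcp_pos: [0.5552, 0.099, 0.2431]
orientation: [1.515, 2.749, 0.006]
contact_force: [-1.4, 1.4, 11.0]
grip_width: -0.0
gripper_force: 5.8
```

send_rows:
  deltas:
    - {"dx": 0, "dy": 0, "dz": -0.8, "rx": 0, "ry": 0, "rz": 0}
    - {"dx": 0, "dy": 0, "dz": -0.8, "rx": 0, "ry": 0, "rz": 0}

```text
clock: 16.23
tcp_pos: [0.5553, 0.0991, 0.2425]
orientation: [1.515, 2.749, 0.006]
contact_force: [-1.3, 0.8, 12.4]
grip_width: 0.0001
gripper_force: 6.1
```

```bash
python3 s.py; python3 - <<'E'
from h import *
f=grab('top');m=cv2.inRange(hsv(f),(8,150,150),(24,255,255))[200:232,180:212]
cv2.imwrite('pics/catch.png',cv2.resize(f['frame'][195:240,165:225],None,fx=10,fy=10,interpolation=cv2.INTER_NEAREST))
E
```

```text
16.2333 post frame x -29.7 y 0.9 z 242.5 F 1.4 0.7 12.4 yaw 122.27 tilt [ 0.005  0.002 -1.   ]
```

View pics/catch.png

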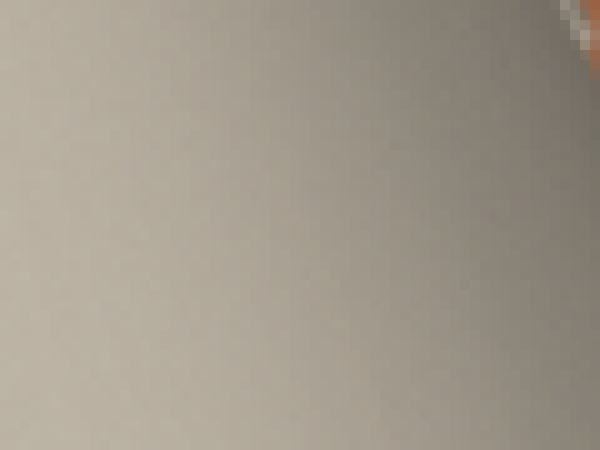

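send_rows:
  deltas:
    - {"dx": 0, "dy": 0, "dz": -0.8, "rx": 0, "ry": 0, "rz": 0}
    - {"dx": 0, "dy": 0, "dz": -0.8, "rx": 0, "ry": 0, "rz": 0}

```text
clock: 16.45
tcp_pos: [0.5554, 0.0991, 0.2422]
orientation: [1.515, 2.748, 0.006]
contact_force: [-2.9, 0.7, 16.1]
grip_width: -0.0004
gripper_force: 8.0
```

send_rows:
  deltas:
    - {"dx": 0, "dy": 0, "dz": 1, "rx": 0, "ry": 0, "rz": 0}
    - {"dx": 0, "dy": 0, "dz": 1.6, "rx": 0, "ry": 0, "rz": 0}
    - {"dx": 0, "dy": 0, "dz": 1.6, "rx": 0, "ry": 0, "rz": 0}

```text
clock: 16.7
tcp_pos: [0.5549, 0.0989, 0.2426]
orientation: [1.515, 2.749, 0.005]
contact_force: [-0.9, 0.7, 9.7]
grip_width: 0.0001
gripper_force: 4.7
```

send_rows:
  deltas:
    - {"dx": 0, "dy": 0, "dz": 1, "rx": 0, "ry": 0, "rz": 0}
    - {"dx": 0, "dy": 0, "dz": 1, "rx": 0, "ry": 0, "rz": 0}

```text
clock: 16.87
tcp_pos: [0.5546, 0.0987, 0.2433]
orientation: [1.516, 2.75, 0.004]
contact_force: [-1.1, 1.1, 8.2]
grip_width: 0.0001
gripper_force: 4.2
```

send_rows:
  deltas:
    - {"dx": 0, "dy": 0, "dz": 1, "rx": 0, "ry": 0, "rz": 0}
    - {"dx": 0, "dy": 0, "dz": 1, "rx": 0, "ry": 0, "rz": 0}

```text
clock: 17.03
tcp_pos: [0.5545, 0.0986, 0.2441]
orientation: [1.516, 2.75, 0.004]
contact_force: [-0.9, 0.5, 7.0]
grip_width: -0.0004
gripper_force: 3.7
```

send_rows:
  deltas:
    - {"dx": 0, "dy": 0, "dz": 1, "rx": 0, "ry": 0, "rz": 0}
    - {"dx": 0, "dy": 0, "dz": 1, "rx": 0, "ry": 0, "rz": 0}

```text
clock: 17.2
tcp_pos: [0.5543, 0.0983, 0.2446]
orientation: [1.516, 2.75, 0.003]
contact_force: [-0.5, 1.3, 5.7]
grip_width: 0.0
gripper_force: 3.0
```

send_rows:
  deltas:
    - {"dx": 0, "dy": 0, "dz": 1, "rx": 0, "ry": 0, "rz": 0}
    - {"dx": 0, "dy": 0, "dz": 1, "rx": 0, "ry": 0, "rz": 0}

```text
clock: 17.37
tcp_pos: [0.5537, 0.0975, 0.2447]
orientation: [1.517, 2.751, -0.0]
contact_force: [1.1, 0.7, 3.6]
grip_width: 0.0001
gripper_force: 1.8
```

send_rows:
  deltas:
    - {"dx": 0, "dy": 0, "dz": 1, "rx": 0, "ry": 0, "rz": 0}
    - {"dx": 0, "dy": 0, "dz": 1, "rx": 0, "ry": 0, "rz": 0}

```text
clock: 17.53
tcp_pos: [0.5535, 0.0973, 0.2454]
orientation: [-1.517, -2.75, 0.001]
contact_force: [-0.7, -0.7, -0.2]
grip_width: -0.0001
gripper_force: 0.0
```

send_rows:
  deltas:
    - {"dx": 0, "dy": 0, "dz": 10, "rx": 0, "ry": 0, "rz": 0}
    - {"dx": 0, "dy": 0, "dz": 30, "rx": 0, "ry": 0, "rz": 0}
    - {"dx": 0, "dy": 0, "dz": 50, "rx": 0, "ry": 0, "rz": 0}
    - {"dx": 0, "dy": 0, "dz": 75, "rx": 0, "ry": 0, "rz": 0}
    - {"dx": 0, "dy": 0, "dz": 75, "rx": 0, "ry": 0, "rz": 0}

```text
clock: 17.95
tcp_pos: [0.5557, 0.0986, 0.3261]
orientation: [1.514, 2.746, 0.008]
contact_force: [0.7, 0.6, 0.6]
grip_width: 0.0001
gripper_force: 0.0
```

send_rows:
  deltas:
    - {"dx": 10, "dy": -25, "dz": 0, "rx": 0, "ry": 0, "rz": 0}
    - {"dx": 20, "dy": -60, "dz": 0, "rx": 0, "ry": 0, "rz": 0}
    - {"dx": 20, "dy": -98, "dz": 0, "rx": 0, "ry": 0, "rz": 0}
    - {"dx": 20, "dy": -135, "dz": 0, "rx": 0, "ry": 0, "rz": 0}
    - {"dx": 20, "dy": -172, "dz": 0, "rx": 0, "ry": 0, "rz": 0}

```text
clock: 18.37
tcp_pos: [0.5735, -0.0762, 0.321]
orientation: [1.517, 2.751, -0.0]
contact_force: [0.6, 0.5, 0.2]
grip_width: 0.0001
gripper_force: 0.0
```

send_rows:
  deltas:
    - {"dx": 0, "dy": -37, "dz": 0, "rx": 0, "ry": 0, "rz": 0}
    - {"dx": 0, "dy": -74, "dz": 0, "rx": 0, "ry": 0, "rz": 0}
    - {"dx": 0, "dy": -110, "dz": 0, "rx": 0, "ry": 0, "rz": 0}
    - {"dx": 0, "dy": -120, "dz": 0, "rx": 0, "ry": 0, "rz": 0}
    - {"dx": 0, "dy": -120, "dz": 0, "rx": 0, "ry": 0, "rz": 0}

```text
clock: 18.78
tcp_pos: [0.5727, -0.1994, 0.3204]
orientation: [-1.527, -2.745, 0.003]
contact_force: [0.6, 1.2, 1.0]
grip_width: -0.0001
gripper_force: 0.0
```

```bash
python3 s.py; python3 - <<'E'
from h import *
A=[]
for n in('scene','top'):
    f=grab(n); A.append(cv2.resize(f['frame'][90:190,250:350] if n=='scene' else f['frame'][190:260,160:230],(400,400),interpolation=cv2.INTER_CUBIC))
    P=f['P'];ye=(cv2.inRange(hsv(f),(20,120,80),(34,255,255))>0)&(P[...,2]>.1)&(P[...,2]<.3)&(np.linalg.norm(P[...,:2]-[.57,.05],axis=2)<.2)
    a=np.radians(122.3);ex=np.array([np.cos(a),np.sin(a),0]);ey=np.array([-ex[1],ex[0],0]);q=P[ye]*1000-[540.1,124.7,0];x,y,z=q@ex,q@ey,q[:,2]
    for nm,k in(('fl',(x>-50)&(x<-10)&(z>222)&(z<245)),('arm front',(x>-90)&(x<-55)&(z>155)),('arm back',(x>-170)&(x<-130)&(z>145)&(z<180))): print(n,nm,k.sum(),np.median(x[k]).round(1),np.median(y[k]).round(1),np.median(z[k]).round(1)) if k.sum() else 0
cv2.imwrite('pics/final.png',np.hstack(A))
E
```

```text
18.7833 post frame x -291.4 y 145.6 z 320.4 F 0.7 -1.1 1.0 yaw 121.82 tilt [-0.001 -0.001 -1.   ]
scene fl 171 -28.5 0.4 232.2
scene arm front 119 -72.3 -1.5 163.5
scene arm back 149 -148.6 -1.4 161.4
top fl 282 -30.0 1.5 233.5
top arm front 187 -72.5 1.9 165.2
top arm back 220 -149.6 2.2 162.8
```

View pics/final.png

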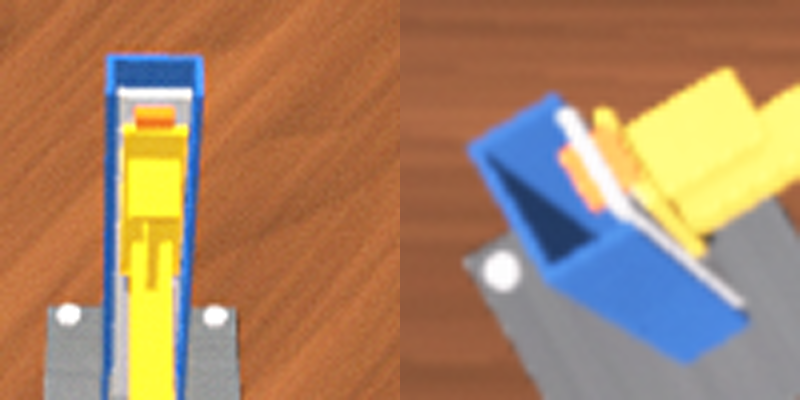

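The picture shows the catch fully out over the plate's top edge: at (155,115) in the scene view and (620,150) in the top view. The bracket sits 5 mm lower than before the press and the robot is clear of it.

```bash
python3 -c "
from bench import r
print(r.hand_in())"
```

```text
the job is handed in; nothing more can be done
None
```

The bracket hangs in the upper pair of slots, locked down under the orange catch. I let go, backed the arm clear and handed the job in after about 19 s; no contact force reading went above about 16 N, and neither hand nor bracket was steered near the carton, jar or screwdriver, though I didn't re-measure them.

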